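# Roll the test bar out of its spring clips and lay it in the bend fixture

## Task

Swing the keeper arm well clear of the clipped aluminium test bar and leave it open, then roll the bar sideways out through the open front of the two spring clips, without wrenching the clips. Lay the bar gently in both V supports of the bend fixture, centred along it, let go, and leave the other things on the bench where they are.

Things in the scene. Friction and masses are not known exactly. Their poses are not given: they have to be found in the camera images.
- bar_mid (a point): centre of the loose plain aluminium test bar: a smooth round bar, 20 mm diameter, 150 mm long, about 130 g, its length along this point's y axis (the point turns as the bar rolls). It starts in the two spring clips of the stand.
- clip_axis (a point): middle of the two clips on the fixed storage stand, on the axis of a seated bar, 90 mm above the bench. Its axes: z up, y along the seated bar, -x out of the open front (roughly towards the robot). The clips, 14 mm wide, stand at y = -50 and +50 mm, with rigid backs 11.5 mm behind the axis; between them (|y| < 43 mm) the bar is free above, behind and in front.
- top_jaws (a point): same axes: front lower edge of the clips' rigid top jaws (at y = -50 and +50 mm), 9 mm in front of and 11.5 mm above clip_axis; the jaws are 4 mm thick. They cover the bar, so it cannot be pulled up, nor up and forward; it leaves level to the front.
- lips (a point): same axes: top of the rounded lips of the sprung lower jaws (at y = -50 and +50 mm) that hold the bar in: 3 mm above its underside, 9.5 mm in front of clip_axis, jaws end 14 mm in front. The lips yield downwards when the bar is rolled forward over them with 5 to 20 N in all.
- tie_bar (a point): same axes: centre of the flat tie bar joining the clips (18 mm in x, 114 mm in y, 6 mm high) 20 mm below clip_axis; it leaves no room for a finger under the clipped bar.
- shelf_edge (a point): same axes: middle of the front lower edge of the instrument shelf over the clips, 35 mm behind and 120 mm above clip_axis, 300 mm wide, posts at y = -132 and +132 mm, 12 mm farther back, with the shelf only 40 mm deep. To get behind the clipped bar a tool must lean 25 to 45 degrees, its top to -x; a shut gripper leaning so reaches over the bar to its back.
- catch_axis (a point): same axes as clip_axis: where the bar's centre comes to rest after it rolls out: on two open catch brackets (14 mm wide, at y = -50 and +50 mm) that slope down from the clips to upright stops; 51 mm in front of clip_axis and 16 mm lower; a bar that comes out askew can stick half-way and want a nudge. Between the brackets it can be pinched across its diameter from straight above (25 mm free on either side, 50 mm free beneath).
- keeper (a joint): angle of the keeper, a steel arm 75 mm long and 8 mm square that turns in a level plane at the clipped bar's axis height: 0 = closed across the front of the bar; grows as the knob end swings to the front (the stand's -x) and then round to +y; limit 1.9 rad; stays where left (light friction). Well clear is more than 1.2 rad.
- keeper_pivot (a point): the keeper's upright pivot axis, at the arm's height (90 mm above the bench), same axes as clip_axis: 19 mm in front of it and 110 mm towards +y.
- keeper_knob (a point): middle of the keeper's upright round knob, 14 mm diameter, from 30 mm below to 16 mm above this point, 75 mm from the pivot axis and 34 mm above the arm's mid-height.
- rest (a point): on the fixed bend fixture, where the bar's centre lies when it is down in both V supports, 74 mm above the bench; its y axis runs along the fixture, z up. The 90-degree V supports stand at y = -50 and +50 mm, 16 mm thick, mouths 31 mm wide, rims about 1.5 mm above this point; between them there is 55 mm of free height below it.
- platen_mid (a point): bystander: steel compression platen, disc 64 mm diameter with a stem, 36 mm high (point half-way up).
- loadcell_mid (a point): bystander: upright steel load cell block, 50 x 26 x 86 mm.
- oilcan_mid (a point): bystander: small white plastic bottle, 44 mm diameter, 85 mm high.
Things that resemble listed ones, but are neither listed nor needed, are in the scene too. What is meant by the part that bears bar_mid is not yellow, and is the smaller of those in its own colour.

How it is judged:
By the outcome, as a careful person would: the job done as asked, in the order asked, and still so for the second after the job is handed in, with the robot touching nothing.
It also fails if it takes over 72 s, if anything falls off the work surface, if the arm or the gripper's body presses on something with over 40 N, if the wrist force passes 120 N, or if a joint passes its speed limit or range.

## Robot

A 6-joint arm with a two-finger parallel gripper is mounted at the origin on the work surface. World frame = base frame: x ahead of the robot, y to its left, z up, the work surface at z = 0. Lengths are in mm, angles in rad, forces in N, time in s.
With the tool pointing down it reaches from about 325 to 850 mm from the base axis. Payload 15.5 kg.
Tool frame: the origin (TCP) lies at the very end of the fingers, on their centre line; the grasp point (between the pads) lies robot.grip_point_offset behind it (robot.grip_point_offset is the distance from the TCP to the grasp point, in mm); z points along the fingers, y is the direction in which the jaws open and shut (so a half turn about z gives the same grasp; the last joint's range is limited). The gripper opens to 91 mm and grips with 3 to 60 N. Pads are 32 mm wide; open, the fingers measure 118 mm over their backs; the gripper's body (76 mm by 178 mm) begins 60 mm behind the grasp point.
Start: joints at [-0.096, 0.494, 1.345, -0, 1.302, -0.096], TCP at [625.001, 0.003, 213.915] pointing down, gripper open.
Joint ranges: [-2.91, 2.91], [-0.82, 2.16], [0.22, 2.67], [-1.22, 4.37], [0.12, 2.79], [-3.08, 3.08]. Speed limits (rad/s): [1.89, 1.89, 2.57, 3.01, 3.01, 3.01].

## Interface

Orientations are given as [roll, pitch, yaw] about the fixed x, y, z axes, in that order (R = Rz(yaw) Ry(pitch) Rx(roll)).
In Python, from bench import telemetry, viewer, robot gives the robot as it stands. The module is installed in compiled form; this text tells all that it offers.
- The arm moves only by the shell command python3 -m creep 'ROWS' [OPENING]. ROWS is JSON, one flat list of numbers, 4 for each row, row after row: the shift along the tool's x, y, z in cm, then the turn about the tool's z in degrees. A call has exactly 10 rows; each row shifts and turns the pose as measured when the row begins, along the tool's axes as they then stand; what a row does not reach is not made up. A row lasts 1/8 s, in which the tool goes at most 62.5 mm and 10.7 degrees, less where a joint would pass 70% of its speed; a pose out of reach is approached as far as the arm can. A call is refused whole if a number of a shift passes 6.25 or a number of a turn 10.7, either way. A call with a gripper value outside its range is refused whole. OPENING is the closure, from 0 (fully open) to 1 (shut), set as the call begins (- or left out, the last holds). The fingers move at their own pace and stop on an object; the grip force is fixed at half the most. Time passes only in rows, so rows that do not move let the fingers close, or fill a call up. It gives the time, the measured TCP pose, the force and the opening at its end, in the units of the state.
- telemetry.get_obs(): the state, without advancing time (a new reading comes with each control period).
- viewer.get_image(name): name is "scene" or "side" or "wrist"; returns the picture (384x512x3 uint8, red, green, blue); there is no depth.
- viewer.camera_model(name): a dict with "fx", "fy", "cx", "cy" (pixels), "world_from_camera" (4x4, takes a point from camera to world coordinates). Camera axes: x right, y down, z forward; pixel columns grow to the right and rows downward; lengths in mm; the calibration is good to about 2 mm. A picture is of the moment at which its call begins: read the wrist's pose just before it. camera_model takes no time and is no camera call; for the wrist camera it gives the pose at the moment of the call.
- robot.job_done(): hands the job in, once; it reports no verdict.
The state is a dict: "clock": time; "joint_positions": joint angles; "joint_vel": joint speeds; "joint_efforts": joint torques, N m; "eef_pos": TCP position; "tcp_rot": TCP orientation; "ft_force": force on the tool from outside, world axes, zero at the start; "moment": the same for the moment, N m; "opening": finger opening in mm.
Only numpy, scipy, OpenCV 4.12 (cv2) and the standard library are available. Lean on these libraries where they do the work, as an engineer would, in place of code of your own. Each camera call takes 0.05 s, during which the arm holds its last target. There are 200 camera calls.

## Working session

There is one attempt and no reset: what is moved stays moved. The work goes in short steps, Python scripts to look and compute and a shell command to move; the robot and the scene stay as the last step left them, time stands still between calls to the robot, and variables do not carry over. Pictures are saved under pics/ and viewed, about 8 in all and at most 12, crops included, and the job is handed in when it is done.

```bash
mkdir -p pics
cat > h.py <<'E'
import numpy as np, cv2
from bench import telemetry, viewer, robot
from scipy.spatial.transform import Rotation as R
def snap(n,f):
    m=viewer.camera_model(n); im=viewer.get_image(n); cv2.imwrite(f'pics/{f}.png',im[:,:,::-1]); np.savez(f'pics/{f}.npz',T=m['world_from_camera'],K=[m['fx'],m['fy'],m['cx'],m['cy']]); return im
def load(f):
    d=np.load(f'pics/{f}.npz'); return d['T'],d['K']
def ray(f,u,v):
    T,K=load(f); d=T[:3,:3]@np.array([(u-K[2])/K[0],(v-K[3])/K[1],1]); return T[:3,3],d/np.linalg.norm(d)
def onz(f,u,v,z):
    o,d=ray(f,u,v); return o+d*(z-o[2])/d[2]
def proj(f,P):
    T,K=load(f); p=np.linalg.inv(T)@np.append(P,1); return [K[0]*p[0]/p[2]+K[2],K[1]*p[1]/p[2]+K[3]]
def tri(a,b):
    (o1,d1),(o2,d2)=ray(*a),ray(*b); A=np.c_[d1,-d2]; s=np.linalg.lstsq(A,o2-o1,rcond=None)[0]
    p,q=o1+s[0]*d1,o2+s[1]*d2; return (p+q)/2,np.linalg.norm(p-q)
def totool(dw):  # world shift (mm) -> tool axes cm
    o=telemetry.get_obs(); return R.from_euler('xyz',o['tcp_rot']).as_matrix().T@np.array(dw)/10
E
python3 - <<'E'
from h import *
for n in ['scene','side','wrist']:
    snap(n,n+'0'); T,K=load(n+'0'); print(n,T.round(2).tolist(),K)
a=[cv2.resize(cv2.imread(f'pics/{n}0.png'),(800,600),interpolation=cv2.INTER_CUBIC) for n in ['scene','side']]
cv2.imwrite('pics/s_big.png',a[0]);cv2.imwrite('pics/d_big.png',a[1])
o=telemetry.get_obs();print({k:np.round(v,3).tolist() for k,v in o.items()}, robot.grip_point_offset)
E
```

```text
scene [[-0.58, 0.57, -0.58, 1369.55], [0.81, 0.4, -0.42, 523.65], [-0.0, -0.72, -0.7, 1130.36], [0.0, 0.0, 0.0, 1.0]] [399.80043386 399.80043386 257.65772065 191.44439411]
side [[0.86, -0.26, 0.45, -12.15], [-0.52, -0.41, 0.75, -1011.72], [-0.01, -0.87, -0.48, 797.43], [0.0, 0.0, 0.0, 1.0]] [460.60057792 460.60057792 258.64019347 194.12805529]
wrist [[1.0, 0.0, -0.0, 623.68], [0.0, -0.96, -0.28, 80.59], [-0.0, 0.28, -0.96, 383.49], [0.0, 0.0, 0.0, 1.0]] [338.7723917  338.7723917  255.02258064 194.69379282]
{'clock': 0.15, 'joint_positions': [-0.095, 0.494, 1.346, 0.0, 1.303, -0.096], 'joint_vel': [0.001, -0.0, -0.003, 0.002, -0.0, 0.001], 'joint_efforts': [0.001, -87.92, -38.205, 0.071, 0.05, -0.0], 'eef_pos': [624.711, 0.045, 213.459], 'tcp_rot': [-3.141, -0.0, 1.571], 'ft_force': [-0.54, -0.513, -0.378], 'moment': [0.016, 0.044, 0.022], 'opening': 91.13} 18.8
```

View pics/s_big.png

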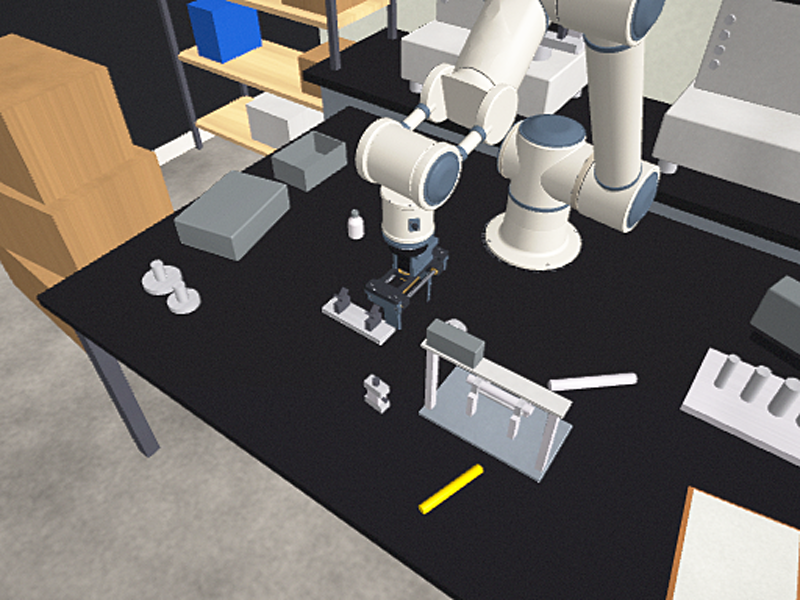

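View pics/d_big.png

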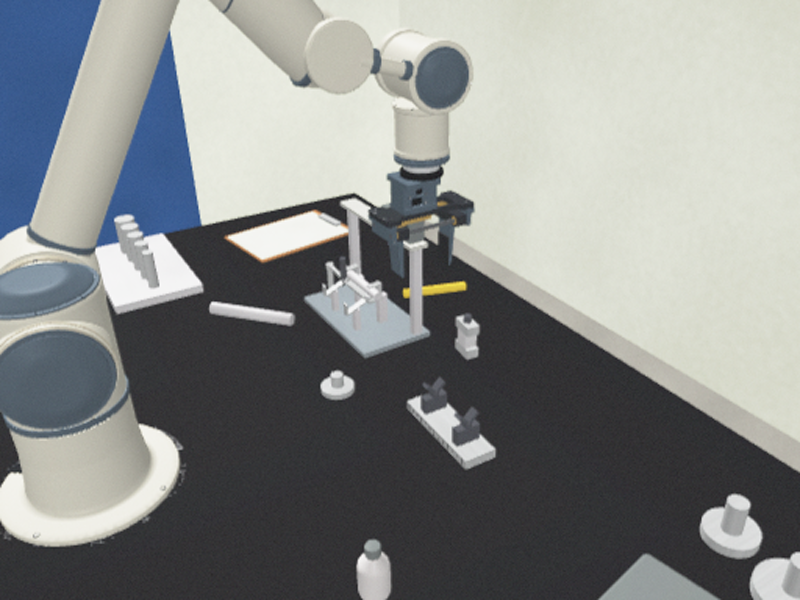

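The clipped bar (scene ~(500,393) enlarged, grey-white) is the shorter of the grey bars. The other grey bar, lying on the bench at (592,382), is longer, and the yellow one at (450,490) is ruled out. Next is an enlarged crop to confirm.

Run:
```python
from h import *
a=cv2.imread('pics/scene0.png')[196:316,262:382]; b=cv2.imread('pics/side0.png')[118:238,190:290]
A=cv2.resize(a,None,fx=3.6,fy=3.6,interpolation=cv2.INTER_CUBIC);B=cv2.resize(b,None,fx=3.6,fy=3.6,interpolation=cv2.INTER_CUBIC)
w=np.zeros((600,800,3),np.uint8); w[:432,:432]=A; w[:432,436:796]=B
c=cv2.imread('pics/side0.png')[232:302,252:322]; w[432:,436:604]=cv2.resize(c,(168,168),interpolation=cv2.INTER_CUBIC)
w[432:,:224]=cv2.resize(cv2.imread('pics/wrist0.png'),(224,168))
cv2.imwrite('pics/c1.png',w)
```

```text
(no output)
```

View pics/c1.png

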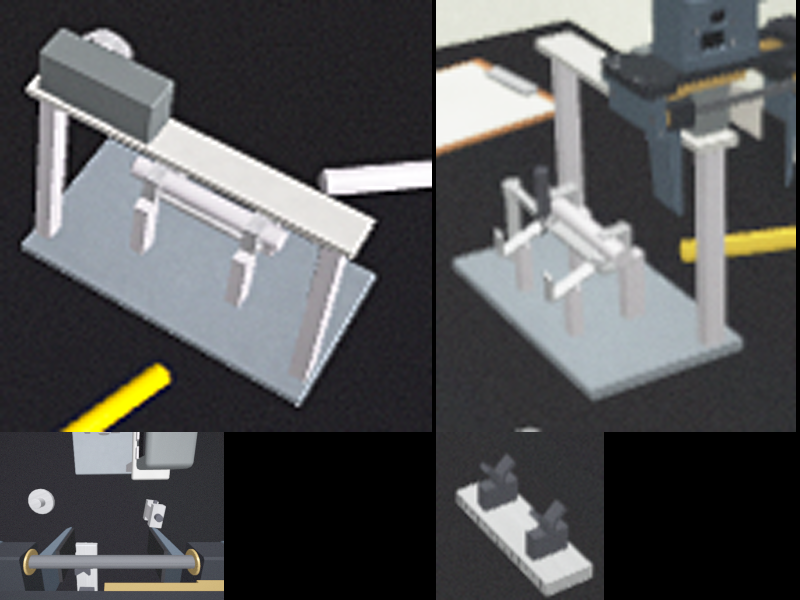

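Scene crop: the bar runs from (138,168) to (280,238) in the clips, under the shelf. Side crop: bar from (556,205) to (612,258), with the catch brackets to its front-left and the dark keeper knob at (540,185). It is plain, grey and the shorter bar, so it is the target. The dark V supports at bottom right are the bend fixture. Now for positions.

Run:
```python
from h import *
S=lambda x,y:('scene0',262+x/3.6,196+y/3.6)
D=lambda x,y:('side0',190+(x-436)/3.6,118+y/3.6)
for n,p in dict(S1=S(138,168),S2=S(280,240),D1=D(556,205),D2=D(612,258)).items(): print(n,onz(*p,90).round(1))
print('bar tri',[ (x[0].round(1),round(x[1],1)) for x in (tri(S(138,168),D(556,205)),tri(S(280,240),D(612,258)))])
print('plate scene',[onz(*S(*p),0).round(0)[:2] for p in [(22,243),(298,405),(375,275)]])
print('plate side',[onz(*D(*p),0).round(0)[:2] for p in [(453,268),(593,399),(742,347)]])
print('shelf',[onz(*S(*p),z).round(0)[:2] for p,z in [((26,92),210),((358,257),210),((374,222),216)]])
print('knob top',onz(*D(541,167),140).round(0), onz(*D(541,197),94).round(0))
F=lambda x,y:('side0',252+(x-436)/2.4,232+(y-432)/2.4)
print('fix plate',[onz(*F(*p),0).round(0)[:2] for p in [(456,500),(548,596),(592,576)]])
print('V tops',[onz(*F(*p),75.5).round(0)[:2] for p in [(480,462),(512,462),(528,508),(566,508)]])
print(onz('scene0',455/1.5625,326/1.5625,210))
for n,u,v,z in [('can',373,550,85),('pl',337,378,36),('lc',467,318,86)]: print(n,onz('side0',u/1.5625,v/1.5625,z).round(0))
```

```text
S1 [613.3 154.   90. ]
S2 [609.8 297.   90. ]
D1 [608.3 270.4  90. ]
D2 [601.8 148.2  90. ]
bar tri [(array([599.1, 178.8, 118. ]), np.float64(68.6)), (array([621.4, 266.2,  49.5]), np.float64(84.1))]
plate scene [array([690.,  79.]), array([691., 370.]), array([528., 368.])]
plate side [array([535., 363.]), array([540.,  77.]), array([697.,  81.])]
shelf [array([685.,  76.]), array([677., 379.]), array([644., 376.])]
knob top [589. 258. 140.] [601. 286.  94.]
fix plate [array([ 527., -107.]), array([ 523., -299.]), array([ 581., -299.])]
V tops [array([ 535., -147.]), array([ 565., -166.]), array([ 533., -245.]), array([ 567., -266.])]
[599.93214994 102.07570645 210.        ]
can [ 279. -434.   85.]
pl [439.  -5.  36.]
lc [717. -23.  86.]
```

Estimates (mm), consistent between views:

| Point | x | y | z | Basis |
|---|---|---|---|---|
| clip_axis | 607 | 225 | 90 | yaw ≈ +1°, cross-checked by plate, shelf and bar |
| keeper knob | 588 | 260 | 94–140 | |
| rest | 551 | -204 | 74 | |

Rows cannot tilt the tool directly, so I'll turn it with the jaws along y and see whether reaching past the workspace limit gives the lean.

```bash
python3 -m creep '[0,0,-3,-10, 0,0,-3,-10, 0,0,-3,-10, 0,0,0,-10, 0,0,0,-10, 0,0,0,-10, 0,0,0,-10, 0,0,0,-10, 0,0,0,-10, 0,0,0,0]' 1
```

```text
clock: 1.4
eef_pos: [623.2, 0.2, 303.8]
tcp_rot: [3.141, -0.007, -3.092]
ft_force: [-0.5, -0.3, -0.8]
opening: 0.2
```

```bash
python3 -m creep '[-6,0,0,0, -6,0,0,0, -6,0,0,0, -6,0,0,0, -6,0,0,0, -6,0,0,0, -6,0,0,0, -6,0,0,0, -6,0,0,0, -6,0,0,0]'; python3 -c "
from h import *
print(telemetry.get_obs()['joint_positions'])"
```

```text
clock: 2.65
eef_pos: [984.5, 13.3, 221.6]
tcp_rot: [3.136, 0.192, 3.138]
ft_force: [-0.3, -0.2, 0.3]
opening: 0.7
[-0.05258429  1.03543146  0.22115957  0.01537602  1.69339968 -1.61739611]
```

The over-reach leans the tool the right way, 11° so far. Continuing.

```bash
python3 -m creep '[-6,0,-3,0, -6,0,-3,0, -6,0,-3,0, -6,0,-3,0, -6,0,-3,0, -6,0,-3,0, -6,0,-3,0, -6,0,-3,0, -6,0,-3,0, -6,0,-3,0]'; python3 -c "
from h import *
print(telemetry.get_obs()['joint_positions'])"
```

```text
clock: 3.9
eef_pos: [1009.4, 2.6, 507.7]
tcp_rot: [3.124, 0.618, 3.124]
ft_force: [-0.2, 0.4, 0.5]
opening: 0.3
[-0.0741574   0.7724856   0.22066921  0.05036548  1.53255579 -1.61908305]
```

Lean 0.618 rad (35°), top towards -x, as needed. Now to a station in front of and above the keeper.

```bash
python3 -c "
from h import *
print(totool([518-1009.4,252-2.6,330-507.7]))"
```

```text
[ 50.70094588  24.32786107 -13.78714483]
```

```bash
python3 -m creep '[5,2.5,-1.4,0, 5,2.5,-1.4,0, 5,2.5,-1.4,0, 5,2.5,-1.4,0, 5,2.5,-1.4,0, 5,2.5,-1.4,0, 5,2.5,-1.4,0, 5,2.5,-1.4,0, 5,2.5,-1.4,0, 5,2.5,-1.4,0]'; python3 -c "
from h import *
print(telemetry.get_obs()['joint_positions'])"
```

```text
clock: 5.15
eef_pos: [531.3, 254.1, 347.0]
tcp_rot: [3.115, 0.646, 3.116]
ft_force: [0.4, 0.6, 0.5]
opening: 0.3
[ 0.51804883  0.10973849  1.74663733 -0.43843682  0.74941505 -0.79383006]
```

Run:
```python
from h import *
snap('wrist','w1'); 
im=cv2.imread('pics/w1.png')
for n,P in dict(clip=(607,225,90),knobtop=(588,260,140),piv=(588,335,94),shelf=(642,225,210)).items(): print(n,np.round(proj('w1',P)))
cv2.imwrite('pics/w1b.png',cv2.resize(im,(800,600),interpolation=cv2.INTER_CUBIC))
```

```text
clip [227.  83.]
knobtop [257.  96.]
piv [323.  69.]
shelf [226. 181.]
```

View pics/w1b.png

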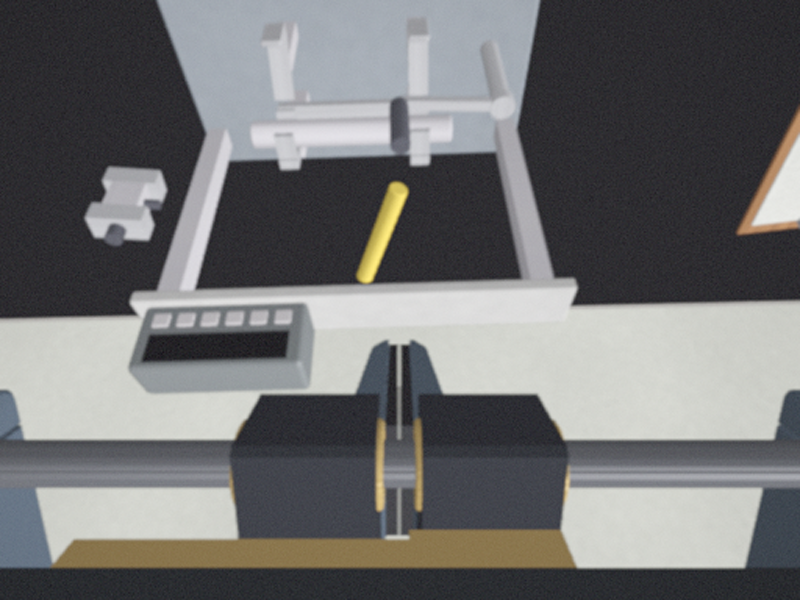

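The wrist view agrees with the estimates to about 2 px: bar centre (225,85) vs predicted (227,83), knob top (256,95) vs (257,96), pivot (321,67) vs (323,69). Next, lower the shut fingers behind the knob.

```bash
python3 -m creep '[5.2,-0.2,0,0, 0,0,5,0, 0,0,5,0, 0,0,5,0, 0,0,4,0, 0,0,2,0, 0,0,1.5,0, 0,0,1,0, 0,0,0,0, 0,0,0,0]'
python3 - <<'E'
from h import *
for u,v in [(252,135),(452,130)]: print(onz('w1',u/1.5625,v/1.5625,90).round(1))
p=telemetry.get_obs()['eef_pos'];print(totool(np.array([637,252,121])-p))
E
```

```text
clock: 6.45
eef_pos: [629.7, 263.8, 128.9]
tcp_rot: [3.098, 0.657, 3.113]
ft_force: [-0.5, 0.0, -0.3]
opening: 0.3
[609.  147.3  90. ]
[608.5 299.1  90. ]
[-0.1199951  -1.21050301  1.04377005]
```

Run:
```python
from h import *
p=telemetry.get_obs()['eef_pos']
W=[(637,252,122),(602,259,122),(577,270,122),(558,284,122),(538,301,122),(526,318,122)]
for w in W: print(totool(np.array(w)-p).round(2)); p=np.array(w)
```

```text
[-0.18 -1.21  0.96]
[ 2.79  0.69 -2.12]
[ 2.    1.09 -1.5 ]
[ 1.54  1.4  -1.12]
[ 1.62  1.7  -1.18]
[ 0.99  1.7  -0.69]
```

```bash
python3 -m creep '[-0.2,-1.2,1,0, 0,0,0,0, 1.4,0.4,-1.05,0, 1.4,0.3,-1.05,0, 1,0.5,-0.75,0, 1,0.6,-0.75,0, 0.8,0.7,-0.55,0, 0.8,0.7,-0.55,0, 0.8,0.8,-0.6,0, 0.8,0.9,-0.6,0]'
```

```text
clock: 7.7
eef_pos: [541.4, 310.9, 135.9]
tcp_rot: [3.09, 0.657, 3.109]
ft_force: [2.0, -0.2, 0.6]
opening: 0.2
```

```bash
python3 -m creep '[0.8,0.6,0.2,0, 0.6,1,0,0, 0.5,1,-0.3,0, 0.3,0.8,0,0, 0,0,0,0, 0,0,0,0, 0,0,0,0, 0,0,0,0, 0,0,0,0, 0,0,0,0]'
python3 - <<'E'
from h import *
snap('wrist','w2');snap('side','d2')
a=cv2.imread('pics/w2.png');b=cv2.imread('pics/d2.png')[118:238,190:290]
w=np.zeros((432,800,3),np.uint8); w[:330,:440]=cv2.resize(a,(440,330)); w[:,440:]=cv2.resize(b,None,fx=3.6,fy=3.6,interpolation=cv2.INTER_CUBIC)
cv2.imwrite('pics/c2.png',w); print(telemetry.get_obs()['joint_positions'])
E
```

```text
clock: 8.95
eef_pos: [523.4, 339.9, 126.0]
tcp_rot: [3.113, 0.654, 3.108]
ft_force: [1.0, -3.7, 1.3]
opening: 0.6
[ 0.69839276  0.51690711  1.92313189 -1.19656398  0.42663777  0.20495248]
```

View pics/c2.png

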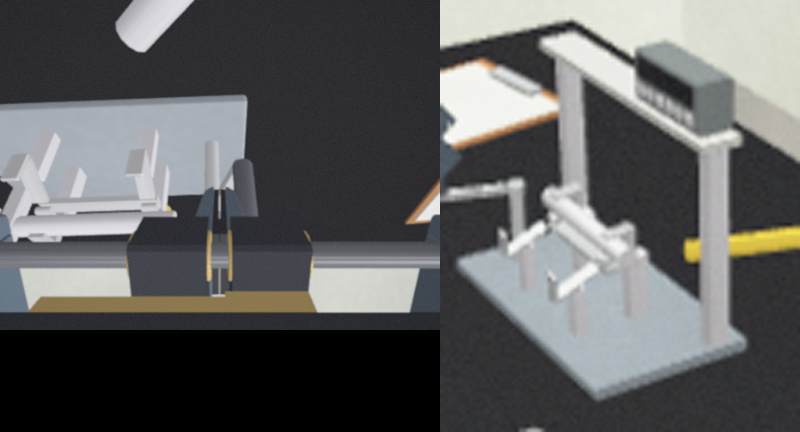

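The side crop shows the keeper swung fully open, pointing to the front. In the wrist view the knob lies beyond the fingers on the +y side, so y ≈ 360 and θ ≈ 1.9. Retreat, then get onto the entry line behind the bar.

```bash
python3 -m creep '[0,-1,0,0, 0,0,-4,0, 0,0,-2,0, -2.5,-3.2,0,0, -2.5,-3.2,0,0, -2.5,-3.2,0,0, 0,0,0,0, 0,0,0,0, 0,0,0,0, 0,0,0,0]'
cat > t.py <<'E'
from h import *; import sys
o=telemetry.get_obs(); p=o['eef_pos']; print(np.round(p,1),np.round(o['tcp_rot'],3),np.round(o['ft_force'],1),round(o['opening'],1))
for w in eval(sys.argv[1]): print(totool(np.array(w)-p).round(2)); p=np.array(w)
E
python3 t.py '[(546,223,217),(637,223,98)]'
```

```text
clock: 10.3
eef_pos: [542.7, 228.0, 217.7]
tcp_rot: [3.112, 0.653, 3.112]
ft_force: [0.3, 0.5, 0.5]
opening: 0.3
[542.7 228.  217.7] [3.112 0.653 3.112] [0.3 0.5 0.5] 0.3
[-0.23 -0.5   0.25]
[ 1.000e-02 -1.700e-01  1.498e+01]
```

```bash
python3 -m creep '[-0.3,-0.5,0,0, 0,-0.1,3,0, 0,-0.1,3,0, 0,-0.1,3,0, 0,0,2,0, 0,0,0,0, 0,0,0,0, 0,0,0,0, 0,0,0,0, 0,0,0,0]'; python3 t.py '[(637.5,223,98)]'
```

```text
clock: 11.55
eef_pos: [613.1, 223.0, 132.1]
tcp_rot: [3.11, 0.655, 3.116]
ft_force: [0.4, 0.1, 0.9]
opening: 0.1
[613.1 223.  132.1] [3.11  0.655 3.116] [0.4 0.1 0.9] 0.1
[ 0.14 -0.06  4.19]
```

```bash
python3 -m creep '[-0.3,0,0,0, 0,0,1.5,0, 0,0,1.5,0, 0,0,1,0, 0,0,0.3,0, 0,0,0,0, 0,0,0,0, 0,0,0,0, 0,0,0,0, 0,0,0,0]'; python3 t.py '[(637.5,223,98),(617.5,223,98)]'
```

```text
clock: 12.8
eef_pos: [645.5, 224.9, 104.3]
tcp_rot: [3.113, 0.648, 3.12]
ft_force: [0.2, 0.2, 0.2]
opening: 0.3
[645.5 224.9 104.3] [3.113 0.648 3.12 ] [0.2 0.2 0.2] 0.3
[ 1.02 -0.21  0.02]
[ 1.59 -0.01 -1.21]
```

```bash
python3 -m creep '[0.36,-0.2,0.5,0, 0.4,0,-0.3,0, 0.4,0,-0.3,0, 0.3,0,-0.22,0, 0.3,0,-0.22,0, 0.3,0,-0.22,0, 0,0,0,0, 0,0,0,0, 0,0,0,0, 0,0,0,0]'; python3 t.py '[(617.5,223,98)]'
```

```text
clock: 14.05
eef_pos: [629.1, 224.5, 106.6]
tcp_rot: [3.114, 0.639, 3.119]
ft_force: [2.6, -1.2, 2.2]
opening: 0.8
[629.1 224.5 106.6] [3.114 0.639 3.119] [ 2.6 -1.2  2.2] 0.8
[ 1.45 -0.17 -0.01]
```

```bash
python3 -m creep '[-0.2,0,0.3,0, -0.1,0,0.5,0, 0.3,0,0.1,0, 0.4,0,-0.1,0, 0.4,0,-0.2,0, 0.4,0,-0.2,0, 0,0,0,0, 0,0,0,0, 0,0,0,0, 0,0,0,0]'; python3 t.py '[(617.5,223,98)]'
```

```text
clock: 15.3
eef_pos: [630.3, 225.8, 104.4]
tcp_rot: [3.115, 0.638, 3.117]
ft_force: [1.0, -1.5, 3.0]
opening: 0.6
[630.3 225.8 104.4] [3.115 0.638 3.117] [ 1.  -1.5  3. ] 0.6
[ 1.41 -0.3  -0.25]
```

```bash
python3 -m creep '[0,-0.2,0.7,0, 0.8,0,0,0, 0.8,0,0,0, 0.8,0,-0.2,0, 0,0,0,0, 0,0,0,0, 0,0,0,0, 0,0,0,0, 0,0,0,0, 0,0,0,0]'; python3 t.py '[(617.5,223,98)]'
```

```text
clock: 16.55
eef_pos: [631.5, 227.0, 101.0]
tcp_rot: [3.111, 0.634, 3.109]
ft_force: [2.3, -1.0, 4.9]
opening: 0.1
[631.5 227.  101. ] [3.111 0.634 3.109] [ 2.3 -1.   4.9] 0.1
[ 1.3  -0.43 -0.59]
```

```bash
python3 -m creep '[0,-0.4,0,0, 0,0,0,0, 0,0,0,0, 0,0,0,0, 0,0,0,0, 0,0,0,0, 0,0,0,0, 0.9,0,-0.65,0, 1.1,0,-0.8,0, 1.3,0,-0.95,0]'; python3 t.py '[(617.5,223,98)]'
```

```text
clock: 17.8
eef_pos: [592.8, 225.0, 107.6]
tcp_rot: [3.115, 0.615, 3.11]
ft_force: [-0.2, 1.1, 0.0]
opening: 0.6
[592.8 225.  107.6] [3.115 0.615 3.11 ] [-0.2  1.1  0. ] 0.6
[-1.46 -0.18  2.21]
```

```bash
python3 -m creep '[0,0,-4,0, 0,0,-5,0, 0,0,-5,0, 0,0,-3,0, 0,0,0,0, 0,0,0,0, 0,0,0,0, 0,0,0,0, 0,0,0,0, 0,0,0,0]'
python3 - <<'E'
from h import *
snap('wrist','w3');snap('side','d3')
a=cv2.imread('pics/w3.png')[:300];b=cv2.imread('pics/d3.png')[118:238,190:290]
w=np.zeros((432,800,3),np.uint8); w[:264,:440]=cv2.resize(a,(440,258))[:264] if 0 else cv2.resize(a,(440,264)); w[:,440:]=cv2.resize(b,None,fx=3.6,fy=3.6,interpolation=cv2.INTER_CUBIC)
cv2.imwrite('pics/c3.png',w); print(proj('w3',[556,225,74]),proj('w3',[608,225,90]))
E
```

```text
clock: 19.05
eef_pos: [485.2, 222.7, 244.6]
tcp_rot: [3.119, 0.603, 3.115]
ft_force: [-0.2, -0.0, -0.0]
opening: 0.3
[np.float64(255.2843285006583), np.float64(137.9366638301567)] [np.float64(256.1795559137129), np.float64(182.66941340919539)]
```

View pics/c3.png

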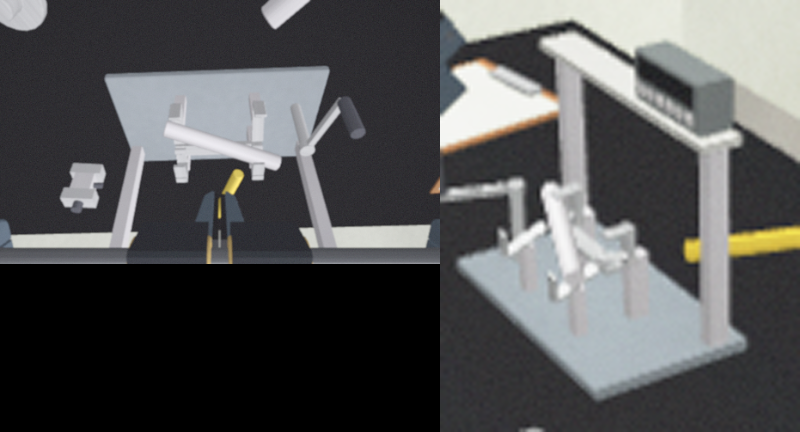

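The bar came out askew. Its -y end (wrist (170,130)) is down at the catch stop, and its +y end (276,162) is still near the clip. It needs a nudge from behind, towards the +y side.

```bash
python3 - <<'E'
from h import *
k=512/440
print(onz('w3',170*k,130*k,74),onz('w3',276*k,162*k,90))
g=cv2.cvtColor(cv2.imread('pics/w3.png'),cv2.COLOR_BGR2GRAY)
for c in (205,225,240,255,270,285,310): 
    col=g[135:200,c]; print(c,[135+i for i in np.where(col>165)[0]][:1],[135+i for i in np.where(col>165)[0]][-1:])
E
cat pics/../t.py >/dev/null; python3 t.py '[(520,253,230),(632,253,104)]'
```

```text
[572.91691878 163.26602887  74.        ] [620.9931796  299.71779974  90.        ]
205 [np.int64(135)] [np.int64(199)]
225 [np.int64(135)] [np.int64(180)]
240 [np.int64(135)] [np.int64(179)]
255 [np.int64(135)] [np.int64(179)]
270 [np.int64(135)] [np.int64(178)]
285 [np.int64(135)] [np.int64(182)]
310 [np.int64(135)] [np.int64(190)]
[485.2 222.7 244.8] [3.118 0.603 3.115] [-0.9  0.4  0.6] 0.3
[-1.96  3.05  3.22]
[-2.07 -0.09 16.73]
```

The +y end is still in its clip. I'll push the bar's overhanging end just outside that clip, at y ≈ 298 where it is free, which also straightens the bar.

```bash
python3 t.py '[(553,298,242),(651,298,101)]'
```

```text
[485.2 222.7 244.8] [3.118 0.603 3.115] [-0.9  0.4  0.6] 0.3
[-5.26  7.61  4.14]
[-0.07 -0.13 17.17]
```

```bash
python3 -m creep '[-2.7,3.8,2,0, -2.7,3.9,2.2,0, 0,0,0,0, 0,0,3,0, 0,0,3,0, 0,0,3,0, 0,0,1.5,0, 0,0,0,0, 0,0,0,0, 0,0,0,0]'; python3 t.py '[(651,298,101)]'
```

```text
clock: 20.4
eef_pos: [615.6, 300.7, 155.7]
tcp_rot: [3.117, 0.604, 3.114]
ft_force: [0.8, -0.4, -0.0]
opening: 0.7
[615.6 300.7 155.7] [3.117 0.604 3.114] [ 0.8 -0.4 -0. ] 0.7
[ 0.19 -0.33  6.51]
```

```bash
python3 -m creep '[0.1,-0.3,1,0, 0,0,2,0, 0,0,2,0, 0,0,1,0, 0,0,0.5,0, 0,0,0,0, 0,0,0,0, 0,0,0,0, 0,0,0,0, 0,0,0,0]'; python3 t.py '[(651,298,101)]'
```

```text
clock: 21.65
eef_pos: [654.0, 298.7, 99.5]
tcp_rot: [3.116, 0.606, 3.114]
ft_force: [-0.2, 0.8, -0.9]
opening: 0.2
[654.  298.7  99.5] [3.116 0.606 3.114] [-0.2  0.8 -0.9] 0.2
[ 0.16 -0.07 -0.3 ]
```

```bash
python3 -m creep '[0.6,0,-0.35,0, 0.8,0,-0.5,0, 0.8,0,-0.5,0, 0.8,0,-0.5,0, 0.8,0,-0.5,0, 0,0,0,0, 0,0,0,0, 0,0,0,0, 0,0,0,0, 0,0,0,0]'; python3 t.py '[(618,298,105)]'
```

```text
clock: 22.9
eef_pos: [607.0, 299.6, 97.6]
tcp_rot: [3.115, 0.607, 3.113]
ft_force: [-0.4, -0.1, 0.5]
opening: 0.6
[607.  299.6  97.6] [3.115 0.607 3.113] [-0.4 -0.1  0.5] 0.6
[-1.33 -0.13  0.02]
```

```bash
python3 -m creep '[0,0,-5,0, 0,-3,-5,10, 0,-4,-5,10, 0,0,-3,10, 0,0,0,10, 0,0,0,10, 0,0,0,10, 0,0,0,10, 0,0,0,10, 0,0,0,10]' 0.5
python3 - <<'E'
from h import *
print(telemetry.get_obs()['joint_positions'])
snap('wrist','w4');snap('side','d4')
a=cv2.imread('pics/w4.png');b=cv2.imread('pics/d4.png')[118:238,190:290]
w=np.zeros((432,800,3),np.uint8); w[:330,:440]=cv2.resize(a,(440,330)); w[:,440:]=cv2.resize(b,None,fx=3.6,fy=3.6,interpolation=cv2.INTER_CUBIC)
cv2.imwrite('pics/c4.png',w); print(proj('w4',[557,224,74]),proj('w4',[608,225,90]))
E
```

```text
clock: 24.15
eef_pos: [495.4, 227.1, 243.7]
tcp_rot: [2.535, -0.052, 1.517]
ft_force: [0.5, 0.0, 0.4]
opening: 45.6
[ 0.4865988   0.18251633  1.9728886  -0.5681599   0.49722615  0.9936374 ]
[np.float64(212.3926837393368), np.float64(182.48242977316536)] [np.float64(260.44528556323235), np.float64(174.73415307388015)]
```

View pics/c4.png

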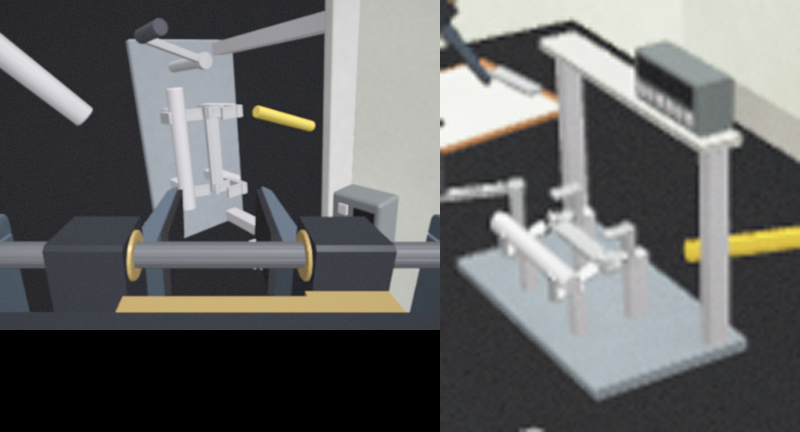

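The bar now lies in both catch brackets, with ends at wrist crop (175,90) and (189,207). The keeper is open at top left. Compute the bar and the pinch pose.

Run:
```python
from h import *
k=512/440
e=[onz('w4',u*k,v*k,74) for u,v in [(175,90),(189,208)]]; print(np.round(e,1))
m=(e[0]+e[1])/2
o=telemetry.get_obs(); M=R.from_euler('xyz',o['tcp_rot']).as_matrix(); print(M.round(3))
t=m+18.8*M[:,2]; print(m,t,totool(t-o['eef_pos']))
d=[onz('d4',190+(x-436-4)/3.6,118+y/3.6,74).round(0) for x,y in [(497,222),(572,277)]]; print(d)
```

```text
[[557.  303.3  74. ]
 [558.  155.7  74. ]]
[[ 0.051  0.819  0.572]
 [ 0.997 -0.071  0.012]
 [ 0.051  0.57  -0.82 ]]
[557.50276091 229.48012731  74.        ] [568.25185426 229.70803309  58.57777412] [-0.30154239 -4.59680307 19.35843246]
[array([555., 300.,  74.]), array([565., 164.,  74.])]
```

```bash
python3 -m creep '[-0.3,-4.6,0,-3.5, 0,0,0,0, 0,0,3,0, 0,0,3,0, 0,0,3,0, 0,0,2,0, 0,0,0,0, 0,0,0,0, 0,0,0,0, 0,0,0,0]'; python3 t.py '[(568.3,229.5,58.5)]'
```

```text
clock: 25.5
eef_pos: [526.3, 231.7, 132.4]
tcp_rot: [2.532, 0.001, 1.599]
ft_force: [1.0, 0.3, -0.5]
opening: 45.1
[526.3 231.7 132.4] [2.532e+00 1.000e-03 1.599e+00] [ 1.   0.3 -0.5] 45.1
[-0.33 -0.79  8.46]
```

```bash
python3 -m creep '[-0.3,-0.8,0,1, 0,0,2,0, 0,0,2,0, 0,0,2,0, 0,0,1,0, 0,0,0.5,0, 0,0,0,0, 0,0,0,0, 0,0,0,0, 0,0,0,0]'; python3 t.py '[(568.3,229.5,58.5)]'
```

```text
clock: 26.75
eef_pos: [570.9, 234.5, 79.5]
tcp_rot: [2.576, -0.003, 1.58]
ft_force: [-0.6, 0.0, 0.2]
opening: 45.4
[570.9 234.5  79.5] [ 2.576 -0.003  1.58 ] [-0.6  0.   0.2] 45.4
[-0.51 -1.35  1.63]
```

```bash
python3 -m creep '[-0.3,-1.3,0,0, -0.2,-0.2,0,0, 0,0,0,0, 0,0,1,0, 0,0,0.5,0, 0,0,0,0, 0,0,0,0, 0,0,0,0, 0,0,0,0, 0,0,0,0]'; python3 t.py '[(568.3,229.5,58.5)]'
```

```text
clock: 28.0
eef_pos: [571.1, 232.3, 66.6]
tcp_rot: [2.593, -0.002, 1.579]
ft_force: [0.2, 0.5, -0.2]
opening: 45.6
[571.1 232.3  66.6] [ 2.593e+00 -2.000e-03  1.579e+00] [ 0.2  0.5 -0.2] 45.6
[-0.28 -0.66  0.55]
```

```bash
python3 -m creep '[-0.25,-0.7,0,0, 0,0,0.6,0, 0,-0.1,0.3,0, 0,0,0,0, 0,0,0,0, 0,0,0,0, 0,0,0,0, 0,0,0,0, 0,0,0,0, 0,0,0,0]'; python3 t.py '[(567.3,229.5,58)]'
```

```text
clock: 29.25
eef_pos: [571.5, 231.3, 58.8]
tcp_rot: [2.603, -0.0, 1.578]
ft_force: [0.2, -0.8, -0.6]
opening: 45.4
[571.5 231.3  58.8] [ 2.603 -0.     1.578] [ 0.2 -0.8 -0.6] 45.4
[-0.18 -0.4  -0.15]
```

```bash
python3 -m creep '[-0.2,-0.6,0,0, 0,0,0,0, 0,0,0,0, 0,0,0,0, 0,0,0,0, 0,0,0,0, 0,0,0,0, 0,0,0,0, 0,0,0,0, 0,0,0,0]' 1; python3 t.py '[(567.3,229.5,58),(540,229,120)]'
```

```text
clock: 30.5
eef_pos: [567.4, 230.0, 57.9]
tcp_rot: [2.608, 0.0, 1.578]
ft_force: [-0.5, -0.3, -0.2]
opening: 19.4
[567.4 230.   57.9] [2.608 0.    1.578] [-0.5 -0.3 -0.2] 19.4
[-0.05 -0.01 -0.01]
[-0.03  0.8  -6.73]
```

Gripped (opening 19.4 mm, bar 20). Lift straight up.

```bash
python3 -m creep '[0,0.5,-0.9,0, 0,0.8,-1.4,0, 0,1,-1.8,0, 0,1,-1.8,0, 0,1,-1.8,0, 0,1,-1.8,0, 0,1,-1.8,0, 0,0.5,-0.8,0, 0,0,0,0, 0,0,0,0]'; python3 t.py '[(561,-150,200)]'
```

```text
clock: 31.75
eef_pos: [562.1, 229.4, 197.5]
tcp_rot: [2.615, 0.001, 1.578]
ft_force: [0.5, 0.0, -1.9]
opening: 19.6
[562.1 229.4 197.5] [2.615e+00 1.000e-03 1.578e+00] [ 0.5  0.  -1.9] 19.6
[-37.93  -0.21  -0.36]
```

```bash
python3 -m creep '[-3,0,0,0, -4,0,0,0, -5,0,0,0, -5,0,0,0, -5,0,0,0, -5,0,0,0, -4,0,0,0, -3,0,0,0, -2,0,0,0, 0,0,0,0]'
python3 - <<'E'
from h import *
o=telemetry.get_obs(); print(o['eef_pos'],o['tcp_rot'],o['opening'],o['joint_positions'])
snap('wrist','w5');snap('scene','s5');snap('side','d5')
a=cv2.imread('pics/w5.png');b=cv2.imread('pics/s5.png')[150:240,170:290];c=cv2.imread('pics/d5.png')[200:310,230:340]
w=np.zeros((600,800,3),np.uint8); w[:330,:440]=cv2.resize(a,(440,330)); w[:270,440:]=cv2.resize(b,None,fx=3,fy=3,interpolation=cv2.INTER_CUBIC); w[270:600,440:770]=cv2.resize(c,None,fx=3,fy=3,interpolation=cv2.INTER_CUBIC)
cv2.imwrite('pics/c5.png',w)
E
```

```text
clock: 33.0
eef_pos: [561.8, -137.6, 189.4]
tcp_rot: [2.626, 0.002, 1.576]
ft_force: [0.7, 0.9, -1.7]
opening: 19.7
[ 561.77999291 -137.58163109  189.4387353 ] [2.62639128e+00 2.06335721e-03 1.57553791e+00] 19.729498864531482 [-0.48643844  0.30236904  1.93354964  0.50649688  0.49585713 -0.89044427]
```

View pics/c5.png

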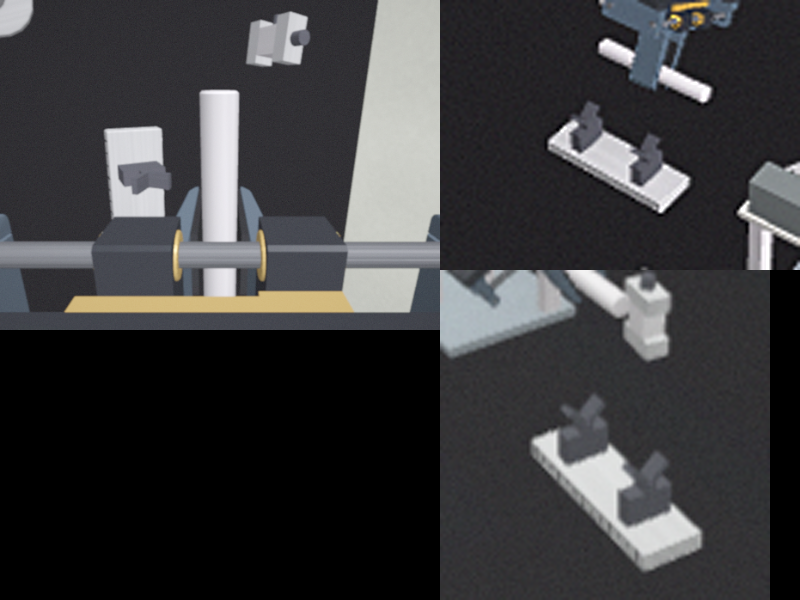

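Fixture unobscured: V tips in the scene crop at (592,104) and (655,137), in the side crop at (655,458) and (597,398). Measure rest from both views.

Run:
```python
from h import *
S=lambda x,y:('s5',170+(x-440)/3,150+y/3)
D=lambda x,y:('d5',230+(x-440)/3,200+(y-270)/3)
W=lambda x,y:('w5',x*512/440,y*512/440)
for n,a,b in [('tip+',S(655,137),D(597,398)),('tip-',S(592,104),D(655,458)),('-x+y',S(689,180),D(531,440)),]: 
    t=tri(a,b); print(n,t[0].round(1),round(t[1],1))
for h in (10,14):
  print(h,'scene',[onz(*S(*p),h).round(0)[:2] for p in [(549,143),(660,203),(689,178),(575,121)]])
  print(h,'side',[onz(*D(*p),h).round(0)[:2] for p in [(531,440),(643,558),(700,537)]])
  print(h,'wrist',[onz(*W(*p),h).round(0)[:2] for p in [(105,130),(161,127)]])
for h in (75.5,): print('Vwrist rims',[onz(*W(*p),h).round(0)[:2] for p in [(119,167),(162,166),(118,182),(170,190)]])
# held bar ends in wrist: far end
o=telemetry.get_obs(); M=R.from_euler('xyz',o['tcp_rot']).as_matrix(); g=o['eef_pos']-18.8*M[:,2]; print('grip',g.round(1),M.round(3).tolist())
print('bar +y end', onz(*W(220,93),g[2]+8).round(1))
print('bar ends scene',[onz(*S(*p),g[2]).round(1) for p in [(602,46),(706,95)]])
```

```text
tip+ [ 554.7 -150.9   80.5] 28.2
tip- [ 549.4 -252.5   79.5] 21.9
-x+y [ 526.6 -104.8   12.1] 2.6
10 scene [array([ 577., -295.]), array([ 577., -112.]), array([ 521., -107.]), array([ 525., -294.])]
10 side [array([ 529., -104.]), array([ 523., -294.]), array([ 580., -298.])]
10 wrist [array([ 523., -108.]), array([ 584., -109.])]
14 scene [array([ 580., -293.]), array([ 580., -109.]), array([ 524., -105.]), array([ 528., -291.])]
14 side [array([ 526., -108.]), array([ 520., -298.]), array([ 577., -302.])]
14 wrist [array([ 522., -107.]), array([ 583., -108.])]
Vwrist rims [array([ 522., -131.]), array([ 562., -136.]), array([ 520., -145.]), array([ 568., -162.])]
grip [ 552.4 -135.5  206.1] [[-0.007, 0.87, 0.493], [1.0, 0.007, 0.002], [-0.002, 0.493, -0.87]]
bar +y end [546.4 -62.5 214.1]
bar ends scene [array([ 555.3, -207.8,  206.1]), array([553.6, -57.4, 206.1])]
```

```bash
python3 t.py '[(561.3,-202,190),(561.3,-202,75)]'
```

```text
[ 561.7 -135.4  189.7] [2.626e+00 2.000e-03 1.578e+00] [ 0.4 -0.  -1.1] 19.3
[-6.66 -0.07 -0.06]
[ 0.02 -5.67 10.01]
```

```bash
python3 -m creep '[-3,0,0,0, -3,0,0,0, 0,0,0,0, 0,-1,1.7,0, 0,-1,1.7,0, 0,-1,1.7,0, 0,-1,1.7,0, 0,-0.5,0.8,0, 0,0,0,0, 0,0,0,0]'; python3 t.py '[(561.3,-202,75)]'
```

```text
clock: 34.4
eef_pos: [559.3, -183.4, 98.1]
tcp_rot: [2.632, -0.0, 1.59]
ft_force: [0.4, -0.6, -0.9]
opening: 19.4
[ 559.3 -183.4   98.1] [ 2.632 -0.     1.59 ] [ 0.4 -0.6 -0.9] 19.4
[-1.87 -0.99  2.1 ]
```

```bash
python3 -m creep '[-1.9,0.1,-0.1,1, 0,0,0,0, -0.2,-0.4,0.9,0, 0,-0.4,0.9,0, 0,0,0,0, 0,0,0,0, 0,0,0,0, 0,0,0,0, 0,0,0,0, 0,0,0,0]'
python3 - <<'E'
from h import *
o=telemetry.get_obs(); M=R.from_euler('xyz',o['tcp_rot']).as_matrix(); g=o['eef_pos']-18.8*M[:,2]; print('tcp',o['eef_pos'],o['tcp_rot'],'grip',g.round(1))
print(totool(np.array([552,-202,74])-g))
snap('scene','s6');snap('side','d6')
b=cv2.imread('pics/s6.png')[150:240,170:290];c=cv2.imread('pics/d6.png')[210:310,240:340]
w=np.zeros((400,800,3),np.uint8); w[:300,:400]=cv2.resize(b,(400,300),interpolation=cv2.INTER_CUBIC); w[:400,400:]=cv2.resize(c,None,fx=4,fy=4,interpolation=cv2.INTER_CUBIC)
cv2.imwrite('pics/c6.png',w)
E
```

```text
clock: 35.65
eef_pos: [563.3, -207.3, 83.4]
tcp_rot: [2.627, -0.006, 1.573]
ft_force: [-0.9, 0.5, -2.0]
opening: 19.6
tcp [ 563.3409792  -207.28137668   83.35865524] [ 2.62749087 -0.00633725  1.57251181] grip [ 554.1 -207.4   99.7]
[ 0.524141   -1.44856545  2.14054968]
```

View pics/c6.png

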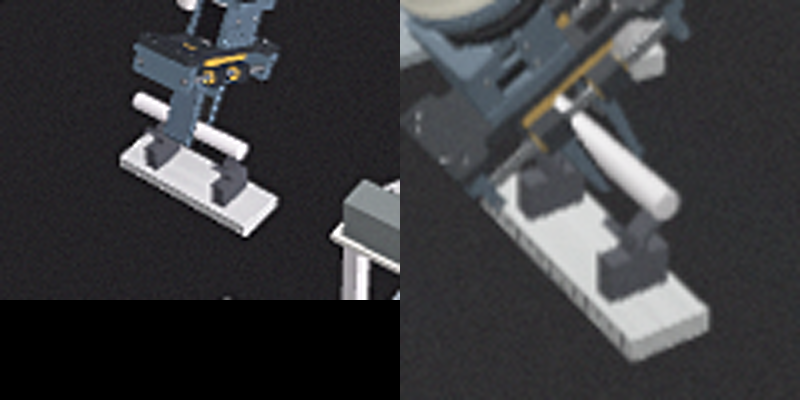

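Run:
```python
from h import *
S=lambda x,y:('s6',170+x/10*3,150+y/10*3)
print('bar ends',[onz(*S(*p),99.7).round(1) for p in [(137,102),(244,152)]])
print('side end',onz('d6',240+266/4,210+205/4,99.7).round(1))
for y in (-252,-152):
  for P in [(552,y,61),(552,y,74),(536.5,y,75.5),(567.5,y,75.5)]:
    u,v=proj('d6',P); a,b=proj('s6',P); print(P,'side',round(400+(u-240)*4),round((v-210)*4),'scene',round((a-170)/.3),round((b-150)/.3))
```

```text
bar ends [array([ 559.9, -275.5,   99.7]), array([ 553.9, -126.8,   99.7])]
side end [ 554.1 -283.8   99.7]
(552, -252, 61) side 632 229 scene 160 131
(552, -252, 74) side 632 213 scene 159 123
(536.5, -252, 75.5) side 612 219 scene 167 114
(567.5, -252, 75.5) side 652 203 scene 150 129
(552, -152, 61) side 546 151 scene 228 166
(552, -152, 74) side 547 136 scene 228 158
(536.5, -152, 75.5) side 527 141 scene 236 149
(567.5, -152, 75.5) side 566 127 scene 219 165
```

```bash
python3 -m creep '[0.4,-0.5,0.6,0, 0,-0.4,0.6,0, 0,-0.2,0.4,0, 0,0,0,0, 0,0,0,0, 0,0,0,0, 0,0,0,0, 0,0,0,0, 0,0,0,0, 0,0,0,0]'
cat > g.py <<'E'
from h import *
o=telemetry.get_obs(); M=R.from_euler('xyz',o['tcp_rot']).as_matrix(); g=o['eef_pos']-18.8*M[:,2]; print(o['tcp_rot'],'grip',g.round(1)); print(totool(np.array([551.5,-203.5,74])-g).round(2))
E
python3 g.py
```

```text
clock: 37.0
eef_pos: [562.1, -203.4, 64.4]
tcp_rot: [2.626, -0.005, 1.572]
ft_force: [-0.2, -0.1, -1.4]
opening: 19.3
[ 2.62631799 -0.00548115  1.57241991] grip [ 552.9 -203.5   80.7]
[ 0.   -0.45  0.52]
```

```bash
python3 -m creep '[0,-0.25,0.25,0, 0,-0.1,0.15,0, 0,-0.1,0.15,0, 0,0,0,0, 0,0,0,0, 0,0,0,0, 0,0,0,0, 0,0,0,0, 0,0,0,0, 0,0,0,0]'; python3 g.py
```

```text
clock: 38.25
eef_pos: [561.5, -203.4, 58.5]
tcp_rot: [2.623, -0.005, 1.572]
ft_force: [-2.0, 0.9, 3.5]
opening: 19.1
[ 2.62327145 -0.00494627  1.57231279] grip [ 552.2 -203.5   74.9]
[ 0.   -0.1   0.04]
```

```bash
python3 -m creep '[0,-0.15,0.1,0, 0,-0.15,0.05,0, 0,0,0,0, 0,0,0,0, 0,0,0,0, 0,0,0,0, 0,0,0,0, 0,0,0,0, 0,0,0,0, 0,0,0,0]'; python3 g.py
```

```text
clock: 39.5
eef_pos: [561.6, -203.4, 58.5]
tcp_rot: [2.618, -0.005, 1.573]
ft_force: [-2.5, 1.0, 6.1]
opening: 19.0
[ 2.61765656 -0.00461655  1.5728878 ] grip [ 552.2 -203.5   74.8]
[ 0.   -0.1   0.03]
```

The bar has stopped against the Vs at z ≈ 74.8 with an upward force of about 6 N. Release.

```bash
python3 -m creep '[0,0,0,0, 0,0,0,0, 0,0,0,0, 0,0,0,0, 0,0,0,0, 0,0,0,0, 0,0,0,0, 0,0,0,0, 0,0,0,0, 0,0,0,0]' 0.52; python3 g.py
python3 - <<'E'
from h import *
snap('scene','s7');snap('side','d7');snap('wrist','w7')
b=cv2.imread('pics/s7.png')[150:240,170:290];c=cv2.imread('pics/d7.png')[210:310,240:340]
w=np.zeros((600,800,3),np.uint8); w[:300,:400]=cv2.resize(b,(400,300),interpolation=cv2.INTER_CUBIC); w[:400,400:]=cv2.resize(c,None,fx=4,fy=4,interpolation=cv2.INTER_CUBIC);w[300:,:400]=cv2.resize(cv2.imread('pics/w7.png'),(400,300))
cv2.imwrite('pics/c7.png',w)
E
```

```text
clock: 40.75
eef_pos: [561.7, -203.6, 58.1]
tcp_rot: [2.618, -0.005, 1.573]
ft_force: [-0.3, -0.5, 0.2]
opening: 43.6
[ 2.61800646 -0.00467126  1.57290237] grip [ 552.3 -203.7   74.4]
[ 0.02 -0.09 -0.01]
```

View pics/c7.png

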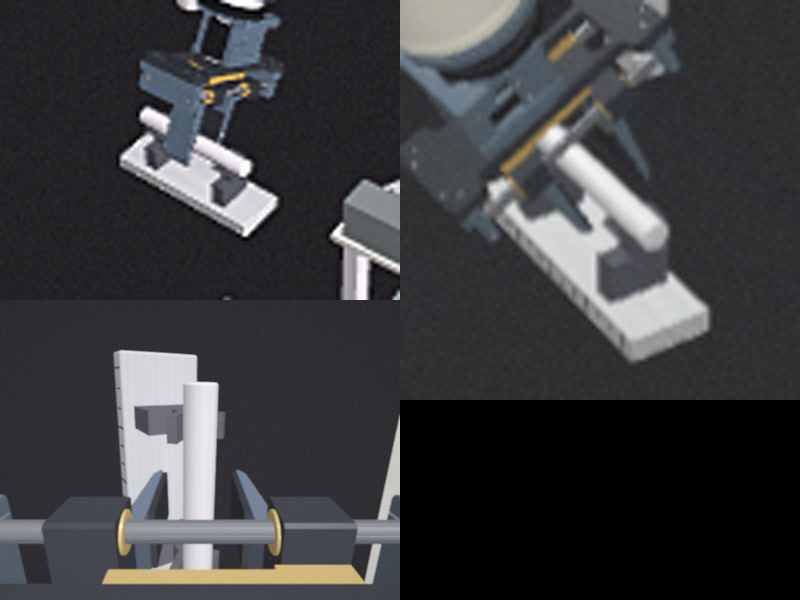

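The bar lies in both Vs. Retreat along the tool axis and check.

```bash
python3 -m creep '[0,0,-0.8,0, 0,0,-1.5,0, 0,0,-2,0, 0,0,-3,0, 0,0,-5,0, 0,0,-5,0, 0,0,-2,0, 0,0,0,0, 0,0,0,0, 0,0,0,0]'
python3 - <<'E'
from h import *
snap('scene','s8');snap('side','d8');snap('wrist','w8')
b=cv2.imread('pics/s8.png')[150:240,170:290];c=cv2.imread('pics/d8.png')[210:310,240:340]
w=np.zeros((600,800,3),np.uint8); w[:300,:400]=cv2.resize(b,(400,300),interpolation=cv2.INTER_CUBIC); w[:400,400:]=cv2.resize(c,None,fx=4,fy=4,interpolation=cv2.INTER_CUBIC);w[300:,:400]=cv2.resize(cv2.imread('pics/w8.png'),(400,300))
w[400:,400:]=cv2.resize(cv2.imread('pics/d8.png'),(267,200))[:, :].repeat(1,1) if 0 else cv2.resize(cv2.imread('pics/d8.png'),(400,200))
cv2.imwrite('pics/c8.png',w)
E
```

```text
clock: 42.15
eef_pos: [459.0, -204.6, 230.5]
tcp_rot: [2.624, -0.002, 1.57]
ft_force: [1.0, 0.0, -0.2]
opening: 43.5
```

View pics/c8.png

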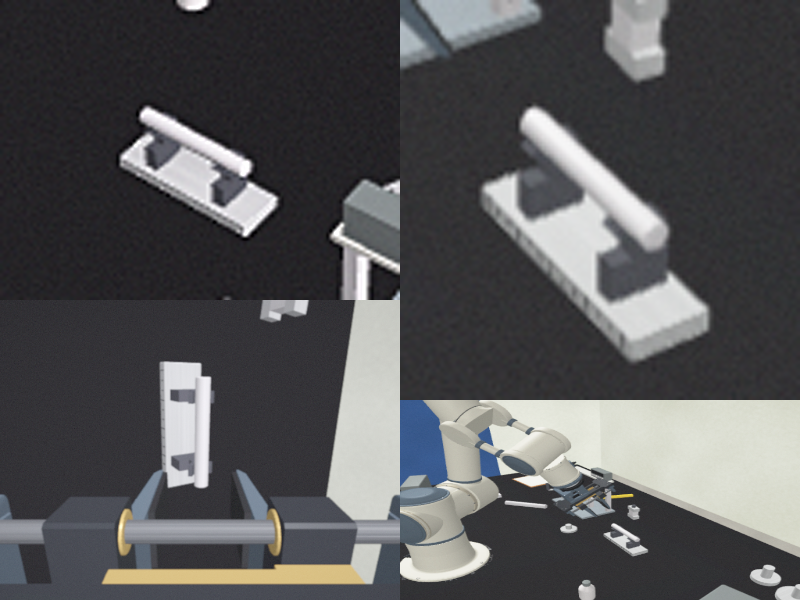

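Run:
```python
from h import *
S=lambda x,y:('s8',170+x*.3,150+y*.3)
D=lambda x,y:('d8',240+(x-400)/4,210+y/4)
W=lambda x,y:('w8',x*1.28,(y-300)*1.28)
def m(n,a,b,z):
    p,q=onz(*a,z),onz(*b,z); print(n,p.round(0)[:2],q.round(0)[:2],'mid',((p+q)/2).round(1)[:2])
m('bar s',S(145,115),S(244,166),74); m('bar d',D(531,120),D(653,232),74); m('bar w',W(203,380),W(202,485),76)
m('plate w',W(180,362),W(180,486),12); m('plate s',S(137,138),S(262,213),12)
m('plate d',D(483,188),D(632,345),12)
m('V w',W(180,396),W(183,464),76)
```

```text
bar s [ 551. -273.] [ 551. -130.] mid [ 551.4 -201.5]
bar d [ 553. -131.] [ 552. -275.] mid [ 552.4 -202.8]
bar w [ 551. -132.] [ 550. -277.] mid [ 550.7 -204.3]
plate w [ 550. -108.] [ 545. -302.] mid [ 547.7 -204.7]
plate s [ 540. -302.] [ 552. -106.] mid [ 545.9 -203.8]
plate d [ 528. -108.] [ 522. -297.] mid [ 524.8 -202.4]
V w [ 518. -150.] [ 520. -240.] mid [ 519.4 -195.2]
```

Run:
```python
from h import *
for n in ('side',):
    a=cv2.imread('pics/side0.png').astype(int); b=cv2.imread('pics/d8.png').astype(int)
    d=np.abs(a-b).sum(2)
    for k,(u,v) in dict(can=(239,365),platen=(216,246),loadcell=(299,215),knobpost=(195,170)).items(): print(k,d[v-15:v+15,u-12:u+12].mean().round(1))
print(robot.job_done())
```

```text
can 5.8
platen 6.5
loadcell 6.3
knobpost 126.6
the job is handed in; nothing more can be done
None
```

The test bar is lying in both V supports of the bend fixture, released and centred. The job is handed in at about 42 s of the 72 s allowed.

- **Keeper:** I swung it open to about 1.9 rad, near its limit, before touching the bar. The last close view showed it still open.
- **Rolling out:** The first push from behind brought the bar out askew, with its +y end still in its clip and the bar about 19° off line. A second nudge on the overhanging end freed it, and it came to rest on both catch brackets. Readings during the pushes were 6 N or less, but they were taken only at the end of each call, so I did not see the peak when the lips gave way.
- **Placing:** I pinched the bar with the gripper leaning, carried it over and lowered it until it met the supports with about 6 N.
- **Final checks:**
  - Three camera views put the bar's centre at (551–552, -201.5 to -204) mm. The fixture's base plate is centred at y of -202 to -205 mm, so the bar is centred to about 2 mm.
  - The gripper stopped moving down with the grip point at z = 74.8 mm against the expected 74 mm, so the bar is fully seated.
  - Before and after side pictures show no change around the bottle, platen or load cell.
- **Disagreements:** One wrist estimate based on the V supports themselves, y = -195 mm, did not agree. I discounted it because their ends were hard to pick out. The last keeper comparison changed strongly, but the arm was in that part of the side view, so it says nothing about the keeper.

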